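# Open the backlight and click its aperture disc to the fifth hole

### The job

Open up the backlight stand: swing the metal tab on its frame well aside, lift the square cover plate out of the frame and lay it gently, flat, in the middle of the cork pad. Then turn the stand's aperture disc clockwise click by click until the fifth hole, counting the smallest as the first, rests in the frame: let the disc settle for a moment at the fourth hole before the last click, and do not turn past the fifth. Leave the paint jar, the tub, the squeeze bottle and the tape roll beside the stand as they are.

Things in the scene. Friction and masses are not known exactly. Their poses are not given: they have to be found in the camera images.
- stand: fixed stand: grey round base, 224 mm across, 61 mm high; origin at the centre of its underside. On its +y side, over the disc's rim, a dark square frame (96 mm outside, 79 mm inside above its ledge, top 88 mm above the bench) on a grey column (64 mm wide, y = 117 to 143 mm). The knob stands at the centre
- window (a point): centre of the frame of the stand, on the ledge on which the cover plate lies, 80 mm above the bench; 78 mm along the stand's +y from its axis
- aperture_disc (a joint): level plain steel disc, 208 mm across, top 72 mm above the bench, with 8 dark holes of 12 to 40 mm, each 4 mm larger. Angle in rad, growing clockwise from above: 0 = first (smallest) hole in the frame; each clockwise click of 0.785 brings the next larger one. Starts at the second or third. A sprung detent (about 0.2 N m) pulls it into the nearest click; stops before the first, after the eighth
- knob (a point): middle of the knob's grip, on the disc's axis, 110 mm above the bench. The knob is a black upright bar, 64 mm long, 14 mm thick, 90 to 124 mm above the bench, on a 32 mm round stem; the point's x axis lies along the bar and turns with the disc: at joint value q it is turned from the stand's x by q clockwise
- swing_tab (a joint): steel tab on the frame's column, 64 x 14 mm. Angle in rad: 0 = shut (inner end over the plate's edge, outer end along the stand's +y), growing clockwise from above to a stop at 1.6 (outer end along the stand's +x). Light friction (0.03 N m) holds it where it is left. The plate is free from about 1.2 on
- tab_pivot (a point): pivot of the swing tab (vertical axis), 89 mm above the bench, 128 mm along the stand's +y from its axis
- tab_fin (a point): middle of the upright steel fin on the tab's outer end, 26 mm from the pivot, 111 mm above the bench while on the stand; the fin is 30 mm long (along the tab), 9 mm thick, 94 to 123 mm above the bench
- cover_plate: loose plain steel plate, 76 x 76 x 6 mm, 0.08 to 0.17 kg, lying in the frame; origin at the centre of its underside, z up. On top stands a black bar grip 12 mm thick (x), 44 mm long (y), from 6 to 34 mm above the underside. Its y axis lies along the stand's y at the start
- pad: fixed square cork pad, 140 x 140 x 6 mm, lying on the bench; origin at the centre of its underside
- tape_orange: roll of masking tape, 72 mm across, 18 mm high, bystander; origin at the centre of its underside
- paint_03: squat paint jar with a white cap, 43 mm across, 55 mm high, bystander; origin at the centre of its underside
- pill_bottle: orange tub with a white ribbed cap, 41 mm across, 60 mm high, bystander; origin at the centre of its underside
- water_bottle: white squeeze bottle, 44 mm across, 160 mm high, bystander; origin at the centre of its underside
- magnifier_lamp: fixed magnifier lamp, an obstacle: from this origin its tilted ring-shaped head spans x -93 to +55 mm, y -248 to -106 mm, 180 to 240 mm above the bench, on a thin level arm that runs from there to +y (x 0 to 36 mm, 235 to 265 mm high); keep the gripper and the carried plate on the robot's side of it

How it is judged:
By the outcome, as a careful person would: the job done as asked, in the order asked, and still so for the second after the job is handed in, with the robot touching nothing.
It also fails if it takes over 72 s, if anything falls off the work surface, if the arm or the gripper's body presses on something with over 40 N, if the wrist force passes 120 N, or if a joint passes its speed limit or range.

### The arm

A 6-joint arm with a two-finger parallel gripper is mounted at the origin on a cart in front of the work surface, level with it; the furniture and walls round the work are solid. World frame = base frame: x ahead of the robot, y to its left, z up, the work surface at z = 0. Lengths are in m, angles in rad, forces in N, time in s.
With the tool pointing down it reaches from about 0.35 to 0.85 m from the base axis. Payload 8.1 kg.
Tool frame: the origin (TCP) lies on the centre line of the jaws, within the pads' length; the fingertips stand robot.tip_reach ahead of it and the grasp point (between the pads) lies 5 mm behind it (robot.tip_reach is the distance from the TCP to the fingertips, in m); z points along the fingers, y is the direction in which the jaws open and shut (so a half turn about z gives the same grasp; the last joint's range is limited). The gripper opens to 93 mm and grips with 3 to 60 N. Pads are 15 mm wide; open, the fingers measure 128 mm over their backs; the gripper's body (75 mm by 188 mm) begins 65 mm behind the grasp point.
Start: joints at [-1.232, 0.13, 1.488, -0, 1.523, -0.085], TCP at [0.247, -0.547, 0.233] pointing down, gripper open.
Joint ranges: [-2.96, 2.96], [-0.89, 2.26], [0.02, 2.5], [-1.34, 4.48], [0, 2.73], [-2.66, 2.66]. Speed limits (rad/s): [2.39, 2.39, 2.79, 3.14, 3.14, 3.14].

### API

Orientations are given as a rotation vector (axis times angle).
In Python, from plant import sensors, read_camera, robot gives the robot as it stands.
- The arm moves only by the tool play_rows, never from a script. Its argument "series" is a list that holds one entry, the list of rows, each a list of 5 numbers: the closure, from -1 (fully open) to 1 (shut), then the shift along the world's x, y, z in m, then the turn about the world's z in rad. A call has 1 to 8 rows; each row is the pose to reach, as a shift and turn from the pose commanded when the call began; what a row does not reach only later rows make up. A row lasts 1/10 s, in which the tool goes at most 50 mm and 8.59 degrees, less where a joint would pass 70% of its speed; a pose out of reach is approached as far as the arm can. A call with a gripper value outside its range is refused whole. The fingers move at their own pace and stop on an object; "force" is the grip in N (left out, the last holds). Time passes only in rows, so rows that repeat a pose let the fingers close. It gives the time, the measured TCP pose, the force and the opening at its end, in the units of the state.
- sensors.read_state(): the state, without advancing time (a new reading comes with each control period).
- read_camera(name): name is "side" or "top" or "wrist"; returns a dict with "color" (384x512x3 uint8, red, green, blue), "range_z" (384x512 float32, m along the optical axis (not along the pixel's ray), 0 where there is no reading), "intrinsics" (3x3 intrinsics, pixels), "rvec" (rotation vector, rad) and "tvec" (3), from world to camera coordinates, as OpenCV has them. Camera axes: x right, y down, z forward; pixel columns grow to the right and rows downward; lengths in m; the calibration is good to about 2 mm. A picture is of the moment at which its call begins.
- robot.close_job(): hands the job in, once; it reports no verdict.
The state is a dict: "t": time; "q": joint angles; "dq": joint speeds; "joint_torque": joint torques, N m; "tool_pos": TCP position; "orientation": TCP orientation; "force": force on the tool from outside, world axes, zero at the start; "wrist_torque": the same for the moment, N m; "opening": finger opening in m.
Only numpy, scipy, OpenCV 4.12 (cv2) and the standard library are available. Lean on these libraries where they do the work, as an engineer would, in place of code of your own. Each camera call takes 0.05 s, during which the arm holds its last target.

## Working session

There is one attempt and no reset: what is moved stays moved. The work goes in short steps, Python scripts to look and compute and a tool call to move; the robot and the scene stay as the last step left them, time stands still between calls to the robot, and variables do not carry over. Pictures are saved under pics/ and viewed, and the job is handed in when it is done.

Besides the shell and the picture viewer there is one more tool, called after "Call:" as name([rows], argument=value, ...), one row to a line, values as JSON. play_rows: Moves the arm, as the interface text tells. Its arguments: {"type":"object","properties":{"series":{"type":"array","items":{"type":"array","items":{"type":"array","items":{"type":"number"}}}},"force":{"type":"number"}},"required":["series"]}

```bash
ls; mkdir -p pics; cat > h.py <<'E'
import numpy as np, cv2
from plant import sensors, read_camera, robot
def grab(name,tag):
    c=read_camera(name); cv2.imwrite(f'pics/{tag}.png',c['color'][:,:,::-1]); np.savez(f'pics/{tag}.npz',**c); return c
def load(tag): return dict(np.load(f'pics/{tag}.npz'))
def plane(c,u,v,z):
    R=cv2.Rodrigues(np.array(c['rvec'],float))[0]; t=np.array(c['tvec'],float).ravel()
    o=-R.T@t; d=R.T@(np.linalg.inv(c['intrinsics'])@np.array([u,v,1.]))
    return o+d*(z-o[2])/d[2]
def cloud(c):
    R=cv2.Rodrigues(np.array(c['rvec'],float))[0]; t=np.array(c['tvec'],float).ravel()
    z=c['range_z'].astype(float); h,w=z.shape; u,v=np.meshgrid(np.arange(w),np.arange(h))
    p=np.stack([u,v,np.ones_like(u)],-1)@np.linalg.inv(c['intrinsics']).T*z[...,None]
    P=(p-t)@R; P[z==0]=np.nan; return P
def proj(c,p):
    return cv2.projectPoints(np.array(p,float).reshape(-1,3),np.array(c['rvec'],float),np.array(c['tvec'],float),np.array(c['intrinsics'],float),None)[0].reshape(-1,2)
E
python3 - <<'E'
from h import *
s=sensors.read_state(); print({k:np.round(v,3) for k,v in s.items()}, robot.tip_reach)
for n in ['side','top','wrist']:
    c=grab(n,n+'0'); R=cv2.Rodrigues(np.array(c['rvec'],float))[0]; print(n,-R.T@np.array(c['tvec']).ravel(), R[2], c['intrinsics'][0,0])
E
```

```text
pics
{'t': np.float64(0.0), 'q': array([-1.232,  0.131,  1.489,  0.   ,  1.523, -0.085]), 'dq': array([ 0.   ,  0.001,  0.001, -0.   ,  0.002,  0.001]), 'joint_torque': array([ 0.0000e+00, -5.5985e+01, -4.9176e+01,  7.7000e-02,  3.6000e-02,
       -0.0000e+00]), 'tool_pos': array([ 0.247, -0.546,  0.232]), 'orientation': array([-3.07, -0.66,  0.  ]), 'force': array([ 0.203,  0.689, -0.721]), 'wrist_torque': array([ 0.002,  0.015, -0.022]), 'opening': np.float64(0.093)} 0.014
side [ 0.465162   -1.07308368  0.59282199] [ 0.09578874  0.88270012 -0.46007067] 376.45256342189
top [ 0.36794717 -0.07804247  1.320105  ] [ 0.16119003  0.00669667 -0.98690067] 425.86414466934656
wrist [ 0.32128074 -0.5127008   0.3831028 ] [-0.26876323 -0.12021072 -0.95567552] 308.6344692386155
```

View pics/top0.png

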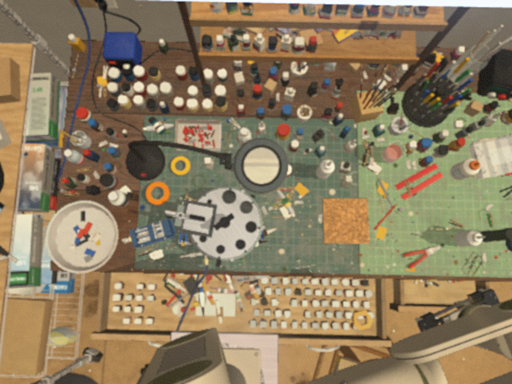

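View pics/side0.png

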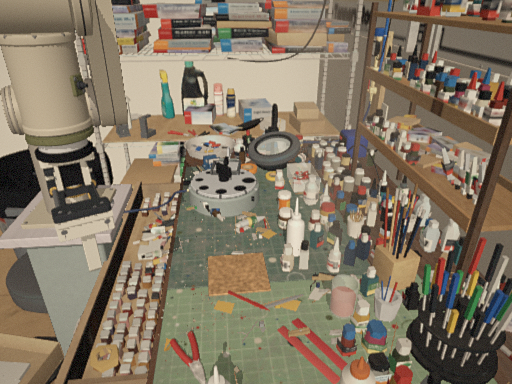

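View pics/wrist0.png

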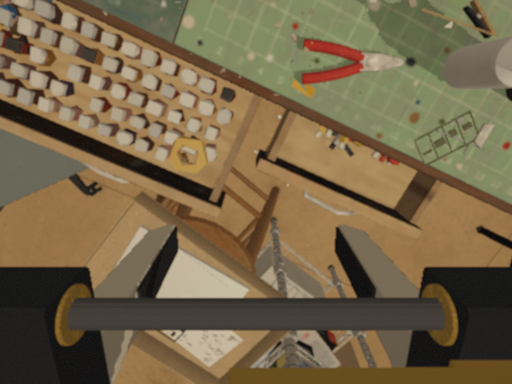

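```bash
python3 - <<'E'
from h import *
c=load('top0'); im=c['color'][:,:,::-1][120:290,120:390]; cv2.imwrite('pics/topz.png',cv2.resize(im,None,fx=2.95,fy=2.95,interpolation=cv2.INTER_CUBIC))
c=load('side0'); im=c['color'][:,:,::-1][130:310,170:360]; cv2.imwrite('pics/sidez.png',cv2.resize(im,None,fx=3.3,fy=3.3,interpolation=cv2.INTER_CUBIC))
E
```

```text
(no output)
```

View pics/topz.png

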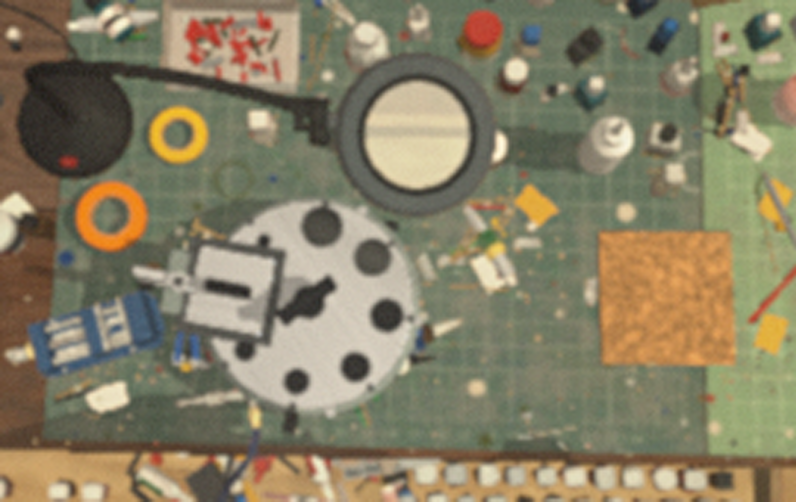

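View pics/sidez.png

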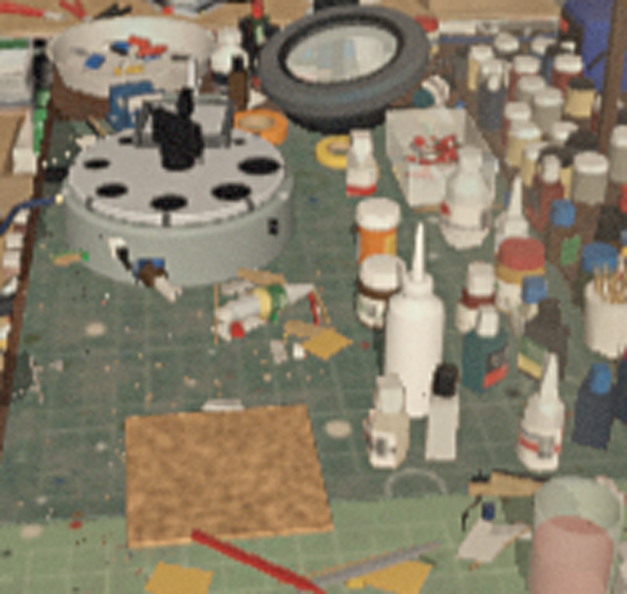

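```bash
python3 - <<'E'
from h import *
c=load('top0'); P=cloud(c)
def Z(u,v): # zoom->orig
    return u/2.95+120, v/2.95+120
# disc top: points with z 66..78 in region
def circ(pts):
    A=np.c_[2*pts,np.ones(len(pts))]; s=np.linalg.lstsq(A,(pts**2).sum(1),rcond=None)[0]; return s[:2],np.sqrt(s[2]+s[:2]@s[:2])
sub=np.zeros(P.shape[:2],bool); sub[180:270,175:275]=1
m=sub&(abs(P[...,2]-.072)<.006)
print('depth disc med z',np.median(P[m][:,2]),P[m].min(0),P[m].max(0))
# pad
hsv=cv2.cvtColor(c['color'],cv2.COLOR_RGB2HSV)
ii=[(340,220),(228,222)]
for u,v in ii: print(hsv[v,u],P[v,u])
pm=cv2.inRange(hsv,(8,80,90),(22,255,255)); pm[:190]=0;pm[255:]=0;pm[:,:315]=0;pm[:,380:]=0
cnt=max(cv2.findContours(pm,0,1)[0],key=cv2.contourArea); r=cv2.minAreaRect(cnt); b=cv2.boxPoints(r)
W=np.array([plane(c,u,v,.006) for u,v in b]); print('pad',W.round(4), W.mean(0), [np.linalg.norm(W[i]-W[i-1]) for i in range(4)], np.nanmedian(P[pm>0][:,2]))
# guesses
for n,u,v,z in [('disc c',308,302,.124),('plate grip',227,288,.114),('frame cTL',193,240,.088),('TR',285,252,.088),('BR',270,342,.088),('BL',178,328,.088),('knob e1',333,283,.124),('knob e2',282,318,.124),('tabend',140,272,.123),('pivot',179,282,.09)]:
    print(n,plane(c,*Z(u,v),z).round(4), P[int(Z(u,v)[1]),int(Z(u,v)[0])].round(3))
# lamp
m=(P[...,2]>.15)&(P[...,2]<.32); m[:,:120]=0; m[:125]=0; m[220:]=0; m[:,300:]=0
print('lamp',m.sum(),np.nanmin(P[m],0),np.nanmax(P[m],0))
hd=m&(np.arange(512)[None]>232); print(np.nanmin(P[hd],0),np.nanmax(P[hd],0))
E
```

```text
depth disc med z 0.07227850185785441 [ 0.34487193 -0.09590733  0.0660052 ] [0.57471333 0.11980529 0.07799928]
[ 15 156 185] [ 0.49246597 -0.34644543  0.00567914]
[18 26 50] [ 0.47110408 -0.00580414  0.09226351]
pad [[ 0.5598 -0.2911  0.006 ]
 [ 0.5631 -0.4373  0.006 ]
 [ 0.4209 -0.4343  0.006 ]
 [ 0.4176 -0.2906  0.006 ]] [ 0.49034975 -0.36330601  0.006     ] [np.float64(0.14223251332323633), np.float64(0.146263002648669), np.float64(0.14227499455465034), np.float64(0.14373736430880862)] 0.006020118051078996
disc c [0.4672 0.0024 0.124 ] [0.468 0.004 0.124]
plate grip [0.4797 0.0815 0.114 ] [0.481 0.084 0.114]
frame cTL [0.5289 0.1206 0.088 ] [0.53  0.122 0.089]
TR [0.519  0.0292 0.088 ] [0.52  0.031 0.091]
BR [0.4302 0.0406 0.088 ] [0.433 0.042 0.09 ]
BL [0.4418 0.1312 0.088 ] [0.442 0.133 0.085]
knob e1 [ 0.4859 -0.0209  0.124 ] [ 0.488 -0.018  0.126]
knob e2 [0.4514 0.0266 0.124 ] [0.454 0.028 0.124]
tabend [0.4923 0.1643 0.123 ] [0.493 0.165 0.125]
pivot [0.4867 0.1321 0.09  ] [0.488 0.133 0.097]
lamp 3117 [ 0.53965844 -0.16575456  0.15011965] [0.68321323 0.26802782 0.27204834]
[ 0.53965844 -0.16575456  0.19731648] [ 0.68321323 -0.02192886  0.24721357]
```

```bash
python3 - <<'E'
from h import *
c=load('top0'); P=cloud(c)
hsv=cv2.cvtColor(c['color'],cv2.COLOR_RGB2HSV)
g=c['color'].astype(float).mean(2)
def blob(m,name,z=None):
    n,l,s,ce=cv2.connectedComponentsWithStats(m.astype(np.uint8))
    for i in range(1,n):
        if s[i,4]<8: continue
        q=P[l==i]; 
        vs,us=np.nonzero(l==i); z0=np.median(q[:,2]) if z is None else z
        W=np.array([plane(c,u,v,z0)[:2] for u,v in zip(us,vs)])
        r=cv2.minAreaRect((W*1000).astype(np.float32)); print(name,s[i,4],'z',z0.round(4) if z is None else z,'mean',W.mean(0).round(4),'rect',np.round(r[0],1),np.round(r[1],1),round(r[2],1))
sub=np.zeros(P.shape[:2],bool); sub[180:270,160:275]=1
X,Y,Zz=P[...,0],P[...,1],P[...,2]
near=sub&(X>.35)&(X<.58)&(Y<.2)
blob(near&(Zz>.105)&(Zz<.135),'high')
# disc by brightness
fm=near&(Zz>.084)&(Zz<.093)&(g<110)&(Y>.02)
blob(fm,'frame',.088)
dm=near&(abs(Zz-.072)<.005)&(hsv[...,1]<40)&(g>110)
vs,us=np.nonzero(dm); 
cnt=max(cv2.findContours(dm.astype(np.uint8),0,1)[0],key=cv2.contourArea)[:,0]
W=np.array([plane(c,u,v,.072)[:2] for u,v in cnt])
ctr=np.array([.467,.002])
for _ in range(6):
    d=np.linalg.norm(W-ctr,axis=1); k=(abs(d-.104)<.008)
    A=np.c_[2*W[k],np.ones(k.sum())]; s=np.linalg.lstsq(A,(W[k]**2).sum(1),rcond=None)[0]; ctr=s[:2]; R=np.sqrt(s[2]+ctr@ctr)
print('disc',ctr,R,k.sum())
# dark holes
hm=near&(g<75)&(abs(Zz-.066)<.02)
n,l,s,ce=cv2.connectedComponentsWithStats(hm.astype(np.uint8))
for i in range(1,n):
    if s[i,4]<6: continue
    w=plane(c,*ce[i],.072)[:2]-ctr; print('dark',s[i,4],w.round(4),np.hypot(*w).round(4),np.degrees(np.arctan2(w[1],w[0])).round(1))
E
```

```text
high 40 z 0.1213 mean [0.4909 0.1573] rect [491.3 158.1] [32.5  9.6] 77.3
high 66 z 0.1137 mean [0.4803 0.0841] rect [480.2  83.4] [43.7 12.2] 80.0
high 125 z 0.1237 mean [0.4696 0.0065] rect [469.7   6.5] [15.4 63.4] 37.5
frame 245 z 0.088 mean [0.4774 0.08  ] rect [480.5  84. ] [95.3 95.5] 82.3
disc [0.46984168 0.00664416] 0.10157168374095153 181
dark 66 [ 0.0836 -0.0105] 0.0843 -7.1
dark 6 [ 0.0826 -0.0808] 0.1156 -44.4
dark 9 [0.0618 0.0472] 0.0777 37.3
dark 8 [ 0.0608 -0.0674] 0.0908 -48.0
dark 71 [-0.0087 -0.0782] 0.0787 -96.3
dark 23 [-0.0456  0.0612] 0.0763 126.7
dark 50 [-0.06   -0.0481] 0.0769 -141.3
dark 37 [-0.076   0.0095] 0.0766 172.9
dark 21 [-0.1133  0.0137] 0.1141 173.1
```

```bash
python3 - <<'E'
from h import *
C=np.array([.4698,.0066])
for n in ['top0','side0']:
    P=cloud(load(n)); Q=P.reshape(-1,3); Q=Q[~np.isnan(Q[:,0])]
    k=(Q[:,0]>.5)&(Q[:,0]<.72)&(Q[:,1]>-.2)&(Q[:,1]<.01)&(Q[:,2]>.17)&(Q[:,2]<.28); L=Q[k]
    ctr=np.array([.611,-.094])
    a=np.degrees(np.arctan2(L[:,1]-ctr[1],L[:,0]-ctr[0])); r=np.hypot(*(L[:,:2]-ctr).T)
    for t in range(-180,180,30):
        s=abs((a-t+180)%360-180)<15
        s&=r>.045
        if s.sum(): print(n,t,s.sum(),'rmax',np.percentile(r[s],[50,95,100]).round(4),'z',np.percentile(L[s,2],[0,5,50,95,100]).round(3))
    d=np.hypot(*(L[:,:2]-C).T); i=np.argsort(d)[:8]; print('nearest',np.c_[d[i],L[i]].round(3))
E
```

```text
top0 -180 117 rmax [0.0614 0.0709 0.0717] z [0.198 0.205 0.211 0.217 0.219]
top0 -150 112 rmax [0.0603 0.0699 0.0711] z [0.199 0.202 0.208 0.213 0.215]
top0 -120 114 rmax [0.0598 0.0702 0.0714] z [0.201 0.202 0.209 0.214 0.216]
top0 -90 122 rmax [0.0605 0.0715 0.073 ] z [0.2   0.206 0.213 0.219 0.222]
top0 -60 131 rmax [0.0601 0.0726 0.0743] z [0.208 0.212 0.221 0.227 0.23 ]
top0 -30 133 rmax [0.0599 0.0718 0.0738] z [0.214 0.217 0.229 0.235 0.236]
top0 0 128 rmax [0.059  0.0713 0.073 ] z [0.221 0.225 0.237 0.242 0.243]
top0 30 124 rmax [0.0582 0.0705 0.0735] z [0.224 0.23  0.24  0.244 0.247]
top0 60 144 rmax [0.0618 0.0914 0.1019] z [0.223 0.233 0.239 0.244 0.247]
top0 90 289 rmax [0.0766 0.1022 0.1069] z [0.214 0.228 0.237 0.244 0.246]
top0 120 134 rmax [0.0616 0.0728 0.0738] z [0.216 0.219 0.227 0.232 0.235]
top0 150 128 rmax [0.0614 0.072  0.0729] z [0.202 0.211 0.218 0.223 0.226]
nearest [[ 0.101  0.552 -0.052  0.213]
 [ 0.101  0.556 -0.047  0.22 ]
 [ 0.101  0.554 -0.05   0.215]
 [ 0.102  0.551 -0.055  0.202]
 [ 0.102  0.546 -0.06   0.213]
 [ 0.102  0.549 -0.058  0.212]
 [ 0.102
[... 514 characters left out ...]
de0 0 64 rmax [0.0589 0.0738 0.078 ] z [0.223 0.226 0.238 0.241 0.242]
side0 30 63 rmax [0.0517 0.0651 0.0668] z [0.227 0.228 0.24  0.244 0.245]
side0 60 78 rmax [0.0538 0.0871 0.1081] z [0.225 0.228 0.239 0.243 0.244]
side0 90 119 rmax [0.0741 0.1026 0.1056] z [0.219 0.225 0.237 0.243 0.246]
side0 120 53 rmax [0.0529 0.0646 0.0654] z [0.214 0.218 0.227 0.232 0.234]
side0 150 46 rmax [0.0552 0.0646 0.0654] z [0.211 0.214 0.219 0.224 0.225]
nearest [[ 0.109  0.556 -0.06   0.219]
 [ 0.11   0.562 -0.052  0.222]
 [ 0.11   0.556 -0.062  0.217]
 [ 0.111  0.552 -0.068  0.219]
 [ 0.111  0.565 -0.05   0.225]
 [ 0.111  0.559 -0.061  0.222]
 [ 0.111  0.569 -0.044  0.225]
 [ 0.112  0.552 -0.07   0.217]]
```

Call:
play_rows([
  [[0.14, 0.012, 0.04, 0, 0.12], [0.14, 0.025, 0.08, 0, 0.25], [0.14, 0.04, 0.12, 0, 0.38], [0.14, 0.055, 0.16, 0, 0.5], [0.14, 0.07, 0.2, 0, 0.63], [0.14, 0.085, 0.24, 0, 0.76], [0.14, 0.1, 0.285, 0, 0.89], [0.14, 0.115, 0.33, 0, 1.01]],
], force=15)

```text
t: 0.95
tool_pos: [0.3618, -0.2152, 0.2324]
orientation: [-2.363, -2.07, -0.0]
force: [0.5, 1.0, 0.3]
opening: 0.0405
```

Call:
play_rows([
  [[0.14, 0.0, 0.045, 0, 0], [0.14, 0.0, 0.09, 0, 0], [0.14, 0.005, 0.135, 0, 0], [0.14, 0.01, 0.18, 0, 0], [0.14, 0.03, 0.22, -0.01, 0], [0.14, 0.05, 0.26, -0.02, 0], [0.14, 0.075, 0.295, -0.03, 0], [0.14, 0.1, 0.33, -0.04, 0]],
])

```text
t: 1.75
tool_pos: [0.4623, 0.1151, 0.1922]
orientation: [2.367, 2.065, 0.001]
force: [0.2, 0.1, 0.0]
opening: 0.0399
```

```bash
python3 - <<'E'
from h import *
c=grab('wrist','w1'); print(sensors.read_state()['tool_pos'])
C=np.array([.4698,.0066]); a=np.radians(82.3); y=np.array([np.cos(a),np.sin(a)])
for n,d,z in [('knob',0,.124),('window',.078,.114),('pivot',.128,.089),('fin',.154,.123)]:
    p=np.r_[C+d*y,z]; print(n,p.round(4),proj(c,p).round(1))
E
```

```text
[0.46348821 0.11895929 0.18887353]
knob [0.4698 0.0066 0.124 ] [[282.3 322.5]]
window [0.4803 0.0839 0.114 ] [[283.5 234.9]]
pivot [0.487  0.1334 0.089 ] [[282.4 168.1]]
fin [0.4904 0.1592 0.123 ] [[287.1 143.8]]
```

View pics/w1.png

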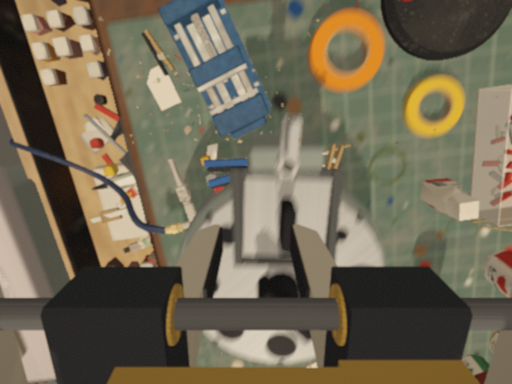

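Call:
play_rows([
  [[0.14, 0.015, 0.02, 0, 0], [0.14, 0.029, 0.044, 0, 0], [0.14, 0.029, 0.044, -0.03, 0], [0.14, 0.029, 0.044, -0.03, 0]],
])

```text
t: 2.2
tool_pos: [0.4882, 0.157, 0.1585]
orientation: [-2.364, -2.063, 0.01]
force: [-0.1, -0.7, -0.6]
opening: 0.0395
```

```bash
python3 - <<'E'
from h import *
c=grab('wrist','w2'); s=sensors.read_state(); print(s['tool_pos'],s['dq'])
C=np.array([.4698,.0066]); a=np.radians(82.3); y=np.array([np.cos(a),np.sin(a)])
for n,d,z in [('finA',.128+.011,.123),('finB',.128+.041,.123)]:
    p=np.r_[C+d*y,z]; print(n,p.round(4),proj(c,p).round(1))
E
```

```text
[0.48873955 0.15673858 0.16031758] [-0.01224387 -0.03499141 -0.03211442  0.00012539  0.01668675 -0.00186953]
finA [0.4884 0.1443 0.123 ] [[259.9 241.1]]
finB [0.4924 0.1741 0.123 ] [[260.  198.8]]
```

View pics/w2.png

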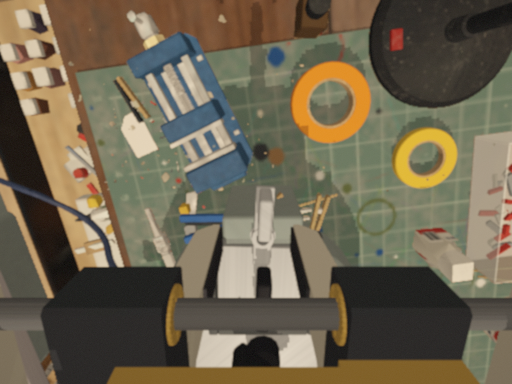

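Call:
play_rows([
  [[0.14, 0.003, 0.001, -0.025, 0], [0.14, 0.003, 0.001, -0.05, 0], [0.14, 0.003, 0.001, -0.05, 0]],
])

```text
t: 2.55
tool_pos: [0.4914, 0.1571, 0.1103]
orientation: [-2.367, -2.062, 0.008]
force: [-0.2, -0.3, -0.4]
opening: 0.0402
```

```bash
python3 - <<'E'
from h import *
c=grab('wrist','w3'); s=sensors.read_state(); print(s['tool_pos'],s['force'])
E
```

```text
[0.49255053 0.15734166 0.11221012] [0.28909069 0.81329252 0.09158567]
```

View pics/w3.png

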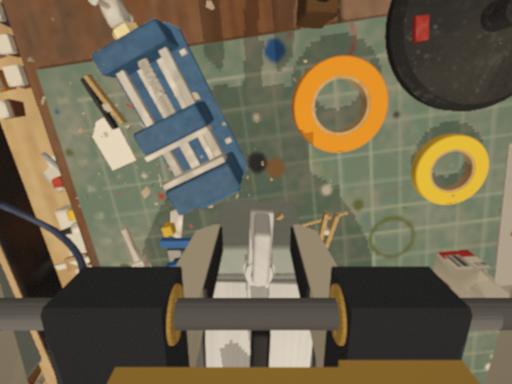

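The fin (261, 240) now stands centred between the fingers. Closing.

Call:
play_rows([
  [[0.6, 0, 0, 0, 0], [1, 0, 0, 0, 0], [1, 0, 0, 0, 0], [1, 0, 0, 0, 0], [1, 0, 0, 0, 0]],
], force=12)

```text
t: 3.1
tool_pos: [0.4939, 0.1583, 0.1133]
orientation: [-2.368, -2.064, -0.001]
force: [-2.4, -1.0, 5.4]
opening: 0.009
```

Call:
play_rows([
  [[1, 0.0037, -0.0008, 0, -0.15], [1, 0.0073, -0.0021, 0, -0.3], [1, 0.0106, -0.004, 0, -0.45], [1, 0.0137, -0.0063, 0, -0.6], [1, 0.0163, -0.0091, 0, -0.75], [1, 0.0185, -0.0122, 0, -0.9], [1, 0.0202, -0.0157, 0, -1.05], [1, 0.0214, -0.0193, 0, -1.2]],
])

```text
t: 3.9
tool_pos: [0.5153, 0.1382, 0.1133]
orientation: [3.12, 0.357, -0.0]
force: [-3.7, -3.3, 5.6]
opening: 0.0092
```

Call:
play_rows([
  [[1, 0.0006, -0.0038, 0, -0.15], [1, 0.0006, -0.0071, 0, -0.28], [1, 0.0006, -0.0071, 0, -0.28], [1, 0.0006, -0.0071, 0, -0.28]],
])

```text
t: 4.3
tool_pos: [0.516, 0.131, 0.1133]
orientation: [3.14, -0.073, 0.0]
force: [-1.8, -3.6, 5.8]
opening: 0.0087
```

Call:
play_rows([
  [[0.46, 0, 0, 0, 0], [0.46, 0, 0, 0, 0], [0.46, 0, 0, 0, 0], [0.46, 0, 0, 0.03, 0], [0.46, 0, 0, 0.06, 0.1], [0.46, -0.02, -0.02, 0.08, 0.25], [0.2, -0.03, -0.035, 0.085, 0.4], [0.14, -0.034, -0.048, 0.085, 0.55]],
])

```text
t: 5.1
tool_pos: [0.4819, 0.0834, 0.1993]
orientation: [3.039, 0.793, 0.004]
force: [0.8, 0.2, -0.6]
opening: 0.036
```

Call:
play_rows([
  [[0.14, 0, 0, 0, 0.15], [0.14, 0, 0, 0, 0.3], [0.14, 0, 0, 0, 0.45], [0.14, 0, 0, 0, 0.6], [0.14, 0, 0, 0, 0.75], [0.14, 0, 0, 0, 0.93], [0.14, 0, 0, 0, 0.93]],
])

```text
t: 5.8
tool_pos: [0.4817, 0.0838, 0.1975]
orientation: [-2.364, -2.068, 0.0]
force: [-0.0, -0.8, 1.2]
opening: 0.0402
```

```bash
python3 - <<'E'
from h import *
c=grab('wrist','w4'); s=sensors.read_state(); print(s['tool_pos'],s['orientation'],s['force'])
C=np.array([.4698,.0066]); a=np.radians(82.3); y=np.array([np.cos(a),np.sin(a)])
for n,d,z in [('gA',.078-.022,.114),('gB',.078+.022,.114)]:
    p=np.r_[C+d*y,z]; print(n,p.round(4),proj(c,p).round(1))
c=grab('top','t4'); im=c['color'][:,:,::-1][160:270,150:270]; cv2.imwrite('pics/t4z.png',cv2.resize(im,None,fx=5,fy=5,interpolation=cv2.INTER_CUBIC))
E
```

```text
[0.48167515 0.0837825  0.19748578] [-2.36702164e+00 -2.06532581e+00  1.91427765e-04] [-0.03799194  0.13517408  0.30850198]
gA [0.4773 0.0621 0.114 ] [[254.8 225. ]]
gB [0.4832 0.1057 0.114 ] [[254.8 173.5]]
```

View pics/w4.png

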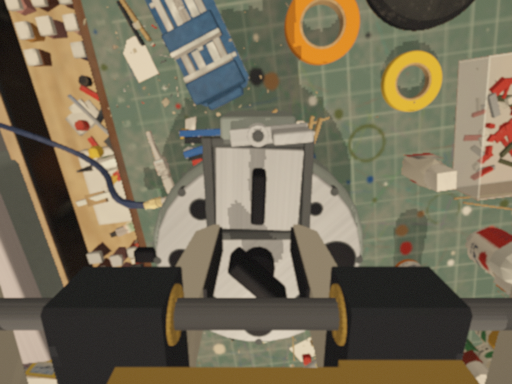

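View pics/t4z.png

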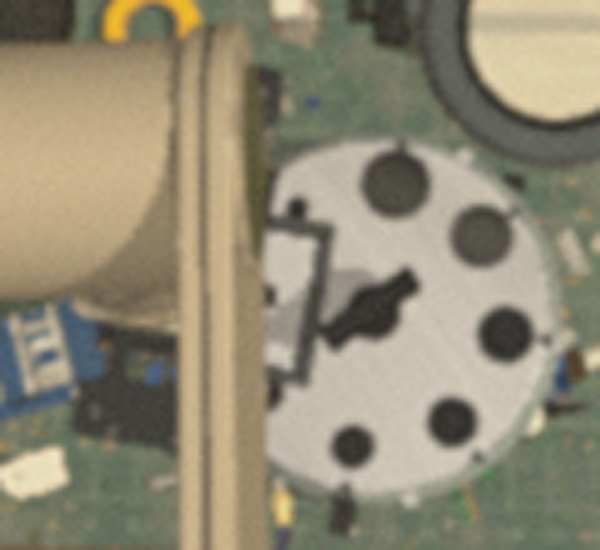

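Call:
play_rows([
  [[0.14, 0.001, 0, -0.03, 0], [0.14, 0.001, 0, -0.06, 0], [0.14, 0.001, 0, -0.08, 0], [0.14, 0.001, 0, -0.093, 0], [0.14, 0.001, 0, -0.093, 0]],
])

```text
t: 6.4
tool_pos: [0.4813, 0.0836, 0.1027]
orientation: [-2.369, -2.06, 0.004]
force: [0.0, 0.2, -0.1]
opening: 0.0401
```

Call:
play_rows([
  [[0.5, 0, 0, 0, 0], [1, 0, 0, 0, 0], [1, 0, 0, 0, 0], [1, 0, 0, 0, 0], [1, 0, 0, 0, 0]],
], force=25)

```text
t: 6.9
tool_pos: [0.4834, 0.0837, 0.1056]
orientation: [2.368, 2.063, 0.002]
force: [-1.3, 0.0, 5.6]
opening: 0.0116
```

Call:
play_rows([
  [[1, 0, 0, 0.005, 0], [1, 0, 0, 0.012, 0], [1, 0, 0, 0.025, 0], [1, 0, 0, 0.045, 0], [1, 0, 0, 0.07, 0], [1, 0, 0, 0.09, 0], [1, 0, 0, 0.1, 0], [1, 0, 0, 0.1, 0]],
])

```text
t: 7.7
tool_pos: [0.4839, 0.0838, 0.2069]
orientation: [2.367, 2.063, 0.005]
force: [1.2, -0.1, -1.5]
opening: 0.0118
```

```bash
python3 - <<'E'
from h import *
grab('wrist','w5'); c=grab('side','s5'); s=sensors.read_state(); print(s['tool_pos'],s['force'],s['opening'])
im=c['color'][:,:,::-1][90:250,120:330]; cv2.imwrite('pics/s5z.png',cv2.resize(im,None,fx=3.5,fy=3.5,interpolation=cv2.INTER_CUBIC))
E
```

```text
[0.48247773 0.08367756 0.20412282] [-0.18256128 -0.06928578 -0.9635778 ] 0.011985837084069539
```

View pics/w5.png

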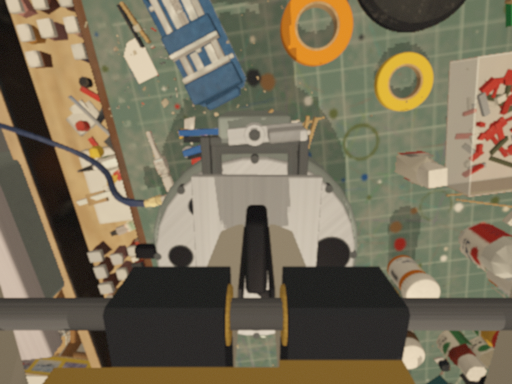

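View pics/s5z.png

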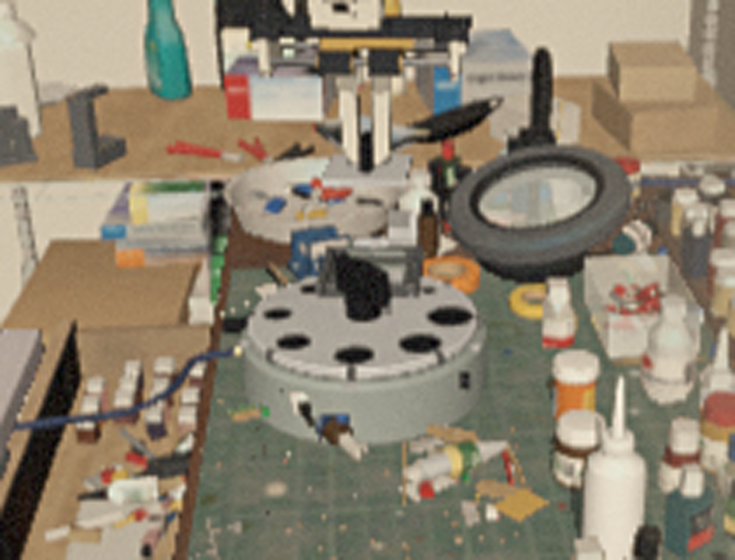

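```bash
python3 - <<'E'
from h import *
for n in ['top0','side0']:
    P=cloud(load(n)); Q=P.reshape(-1,3); Q=Q[~np.isnan(Q[:,0])]
    k=(Q[:,0]>.35)&(Q[:,0]<.75)&(Q[:,1]<-.2)&(Q[:,1]>-.52)&(Q[:,2]>.025)&(Q[:,2]<.2); L=Q[k]
    H,xe,ye=np.histogram2d(L[:,0],L[:,1],bins=[np.arange(.35,.76,.02),np.arange(-.52,-.19,.02)])
    for i in range(H.shape[0]):
        print(n,round(xe[i],2),[int(1000*L[(L[:,0]>=xe[i])&(L[:,0]<xe[i+1])&(L[:,1]>=ye[j])&(L[:,1]<ye[j+1]),2].max()) if H[i,j]>0 else 0 for j in range(H.shape[1])])
E
```

```text
top0 0.35 [0, 0, 0, 0, 0, 0, 0, 0, 0, 0, 0, 0, 0, 0, 0, 0]
top0 0.37 [0, 0, 0, 0, 0, 0, 0, 0, 0, 0, 0, 0, 0, 0, 0, 0]
top0 0.39 [0, 0, 0, 0, 0, 0, 0, 0, 0, 0, 0, 0, 0, 0, 0, 0]
top0 0.41 [0, 0, 0, 0, 0, 0, 0, 0, 0, 0, 0, 0, 0, 0, 0, 0]
top0 0.43 [0, 0, 0, 0, 0, 0, 0, 0, 0, 0, 0, 0, 0, 0, 0, 0]
top0 0.45 [0, 0, 0, 28, 0, 0, 0, 0, 0, 0, 0, 0, 0, 0, 0, 0]
top0 0.47 [0, 0, 27, 31, 0, 0, 0, 0, 0, 0, 0, 0, 0, 0, 0, 0]
top0 0.49 [0, 27, 37, 0, 0, 0, 0, 0, 0, 0, 0, 0, 0, 0, 0, 37]
top0 0.51 [0, 32, 31, 0, 0, 0, 0, 0, 0, 0, 0, 0, 0, 0, 0, 0]
top0 0.53 [34, 32, 0, 0, 0, 0, 0, 0, 0, 0, 0, 0, 0, 0, 0, 0]
top0 0.55 [0, 27, 0, 0, 0, 0, 0, 0, 0, 31, 0, 0, 0, 0, 0, 0]
top0 0.57 [0, 0, 25, 0, 0, 0, 0, 0, 0, 0, 0, 0, 0, 0, 0, 0]
top0 0.59 [0, 0, 0, 0, 0, 0, 0, 75, 74, 0, 0, 0, 0, 0, 0, 0]
top0 0.61 [0, 0, 0, 0, 0, 0, 0, 69, 73, 0, 96, 97, 90, 0, 0, 0]
top0 0.63 [0, 0, 0, 0, 0, 0, 0, 55, 78, 56, 113, 158, 117, 0, 0, 0]
top0 0.65 [0, 0, 0, 0, 0, 26, 0, 75, 79, 51, 93, 121, 96, 0, 0, 0]
top0 0.67 [75, 80, 71, 0, 32, 38, 0, 0, 0, 0, 0, 54, 54, 0, 0, 0]
top0 0.69 [50, 51, 76, 0, 34, 25, 43, 52, 27, 0, 0, 8
[... 720 characters left out ...]
30, 0, 0, 0, 0, 0, 0, 0, 0, 0, 0, 0, 0, 0, 0]
side0 0.55 [0, 25, 0, 0, 0, 0, 0, 0, 0, 0, 0, 0, 0, 0, 0, 0]
side0 0.57 [0, 25, 0, 0, 0, 0, 0, 0, 0, 0, 0, 0, 0, 0, 0, 0]
side0 0.59 [0, 0, 0, 0, 0, 0, 0, 72, 72, 0, 0, 0, 0, 0, 0, 0]
side0 0.61 [0, 0, 0, 0, 0, 0, 41, 73, 72, 0, 94, 96, 0, 0, 0, 0]
side0 0.63 [0, 0, 0, 0, 0, 0, 0, 77, 76, 0, 117, 160, 0, 0, 0, 0]
side0 0.65 [0, 0, 0, 0, 25, 26, 0, 77, 78, 0, 116, 116, 0, 0, 0, 0]
side0 0.67 [77, 76, 0, 0, 36, 33, 0, 0, 0, 0, 0, 53, 50, 0, 0, 0]
side0 0.69 [0, 77, 76, 0, 33, 0, 41, 43, 0, 0, 35, 77, 76, 0, 0, 65]
side0 0.71 [77, 76, 75, 0, 33, 0, 80, 97, 0, 0, 0, 77, 75, 0, 0, 65]
side0 0.73 [75, 75, 0, 0, 0, 0, 60, 59, 0, 0, 0, 75, 76, 0, 33, 64]
```

Call:
play_rows([
  [[1, -0.01, 0, 0, 0], [1, -0.03, 0, 0, 0], [1, -0.055, -0.005, 0, 0], [1, -0.08, -0.015, 0, 0], [1, -0.095, -0.035, 0, 0], [1, -0.1, -0.06, 0, 0], [1, -0.1, -0.09, 0, 0], [1, -0.1, -0.12, 0, 0]],
])

```text
t: 8.6
tool_pos: [0.3813, -0.0369, 0.2034]
orientation: [-2.366, -2.064, 0.001]
force: [0.9, 0.2, -1.1]
opening: 0.0117
```

Call:
play_rows([
  [[1, 0, -0.03, 0, 0], [1, 0, -0.06, 0, 0], [1, 0, -0.09, 0, 0], [1, 0, -0.12, 0, 0.02], [1, 0, -0.15, 0, 0.04], [1, 0, -0.18, 0, 0.06], [1, 0, -0.21, 0, 0.08], [1, 0.005, -0.24, 0, 0.1]],
])

```text
t: 9.4
tool_pos: [0.3864, -0.2767, 0.2033]
orientation: [-2.26, -2.179, 0.0]
force: [0.1, 0.0, -1.4]
opening: 0.0117
```

Call:
play_rows([
  [[1, 0.02, -0.03, 0, 0.02], [1, 0.045, -0.055, 0, 0.03], [1, 0.07, -0.075, -0.01, 0.03], [1, 0.09, -0.085, -0.02, 0.03], [1, 0.1, -0.087, -0.03, 0.03], [1, 0.105, -0.087, -0.03, 0.03], [1, 0.105, -0.087, -0.03, 0.03]],
])

```text
t: 10.1
tool_pos: [0.4923, -0.3623, 0.1735]
orientation: [-2.227, -2.212, 0.0]
force: [0.9, 1.3, -1.2]
opening: 0.0117
```

```bash
python3 - <<'E'
from h import *
c=grab('wrist','w6'); s=sensors.read_state(); print(s['tool_pos'],s['orientation'],s['force'],s['opening'])
for p in [(.4903,-.3633,.006)]: print(proj(c,p))
grab('top','t6')
E
```

```text
[ 0.49225967 -0.36263103  0.17432295] [-2.22773419e+00 -2.21326047e+00  2.70397629e-04] [-0.53239132  0.29488366 -0.69946057] 0.012046370119802054
[[254.87491191 174.92712557]]
```

View pics/w6.png

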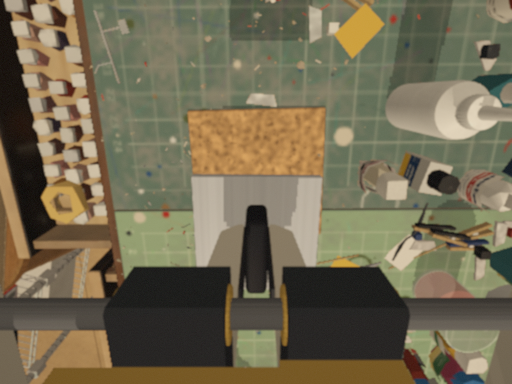

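View pics/t6.png

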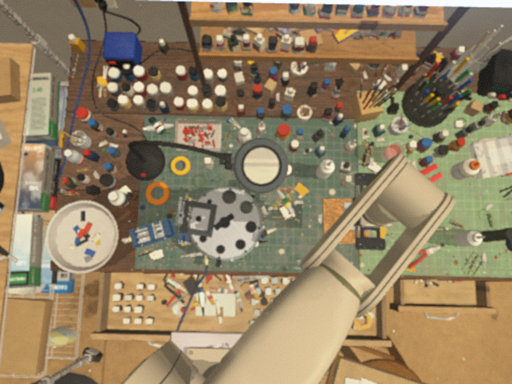

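```bash
python3 - <<'E'
from h import *
c=load('w6'); hsv=cv2.cvtColor(c['color'],cv2.COLOR_RGB2HSV)
m=cv2.inRange(hsv,(8,110,110),(22,255,255)); m[:90]=0;m[185:]=0;m[:,:170]=0;m[:,345:]=0
m=cv2.morphologyEx(m,cv2.MORPH_OPEN,np.ones((5,5)))
for v in (115,130,145,160,172):
    u=np.nonzero(m[v])[0]; print(v,plane(c,u.min(),v,.006).round(4),plane(c,u.max()+1,v,.006).round(4))
for u in (200,225,250,275,300,318):
    v=np.nonzero(m[:,u])[0].min(); print(u,v,plane(c,u,v,.006).round(4))
E
```

```text
115 [ 0.4224 -0.3005  0.006 ] [ 0.5615 -0.3014  0.006 ]
130 [ 0.4233 -0.3154  0.006 ] [ 0.5623 -0.3164  0.006 ]
145 [ 0.4233 -0.3308  0.006 ] [ 0.5622 -0.3317  0.006 ]
160 [ 0.4243 -0.3466  0.006 ] [ 0.5631 -0.3476  0.006 ]
172 [ 0.4245 -0.3597  0.006 ] [ 0.5628 -0.3606  0.006 ]
200 110 [ 0.4358 -0.2957  0.006 ]
225 110 [ 0.4609 -0.2958  0.006 ]
250 109 [ 0.486 -0.295  0.006]
275 108 [ 0.511  -0.2942  0.006 ]
300 108 [ 0.536  -0.2944  0.006 ]
318 107 [ 0.554  -0.2936  0.006 ]
```

Call:
play_rows([
  [[1, 0.0015, -0.002, -0.03, 0.015], [1, 0.0015, -0.002, -0.06, 0.03], [1, 0.0015, -0.002, -0.09, 0.03], [1, 0.0015, -0.002, -0.115, 0.03], [1, 0.0015, -0.002, -0.13, 0.03], [1, 0.0015, -0.002, -0.138, 0.03], [1, 0.0015, -0.002, -0.138, 0.03], [1, 0.0015, -0.002, -0.138, 0.03]],
])

```text
t: 11.0
tool_pos: [0.495, -0.366, 0.0382]
orientation: [2.194, 2.245, 0.0]
force: [-0.7, -0.5, -1.9]
opening: 0.0123
```

Call:
play_rows([
  [[1, 0, 0, -0.001, 0], [1, 0, 0, -0.002, 0], [1, 0, 0, -0.003, 0], [1, 0, 0, -0.004, 0], [1, 0, 0, -0.004, 0]],
])

```text
t: 11.5
tool_pos: [0.4942, -0.3652, 0.0325]
orientation: [-2.195, -2.247, 0.0]
force: [0.5, 0.0, -1.1]
opening: 0.0118
```

Call:
play_rows([
  [[1, 0, 0, -0.001, 0], [1, 0, 0, -0.001, 0], [1, 0, 0, -0.002, 0], [1, 0, 0, -0.002, 0]],
])

```text
t: 11.9
tool_pos: [0.4943, -0.3654, 0.0316]
orientation: [-2.196, -2.247, 0.0]
force: [-4.0, 2.7, 6.6]
opening: 0.012
```

```bash
python3 - <<'E'
from h import *
c=grab('side','s7'); s=sensors.read_state(); print(s['tool_pos'],s['orientation'],s['force'],s['opening'])
im=c['color'][:,:,::-1][200:310,180:300]; cv2.imwrite('pics/s7z.png',cv2.resize(im,None,fx=5,fy=5,interpolation=cv2.INTER_CUBIC))
E
```

```text
[ 0.49430966 -0.36537956  0.03160717] [ 2.19568071e+00  2.24690666e+00 -1.48513575e-04] [-3.0589264   2.93743553  6.99991577] 0.011980239976317536
```

View pics/s7z.png

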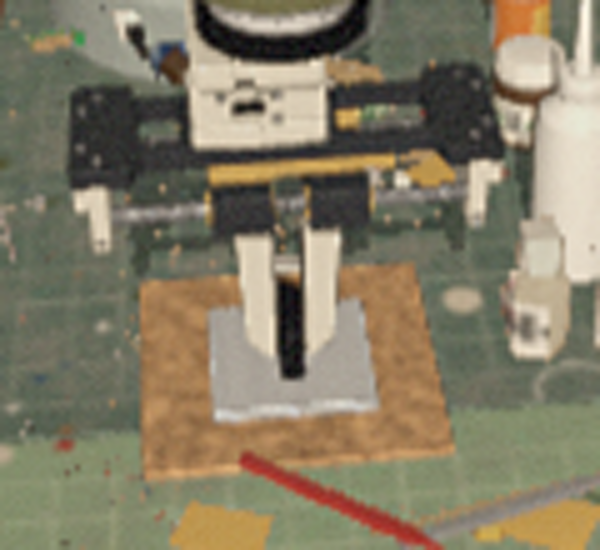

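Call:
play_rows([
  [[0.6, 0, 0, 0, 0], [0.4, 0, 0, 0, 0], [0.4, 0, 0, 0, 0], [0.3, 0, 0, 0.01, 0], [0.3, 0, 0, 0.04, 0], [0.3, 0, 0, 0.08, 0], [0.3, -0.02, 0.01, 0.12, 0], [0.3, -0.05, 0.02, 0.15, 0]],
])

```text
t: 12.75
tool_pos: [0.4452, -0.3457, 0.1844]
orientation: [2.192, 2.245, 0.001]
force: [0.1, -0.7, 0.3]
opening: 0.0326
```

Call:
play_rows([
  [[0.3, -0.03, 0.03, 0, 0.12], [0.3, -0.05, 0.07, 0, 0.25], [0.3, -0.06, 0.115, 0, 0.37], [0.3, -0.06, 0.16, 0, 0.49], [0.3, -0.06, 0.205, 0, 0.62], [0.3, -0.05, 0.25, 0, 0.62], [0.3, -0.04, 0.29, 0, 0.62], [0.3, -0.04, 0.29, 0, 0.62]],
])

```text
t: 13.55
tool_pos: [0.405, -0.0512, 0.1816]
orientation: [1.397, 2.812, 0.003]
force: [0.2, -1.0, -0.7]
opening: 0.0326
```

```bash
python3 - <<'E'
from h import *
c=grab('top','t8'); s=sensors.read_state(); print(s['tool_pos'],s['orientation'],s['force'],s['opening'])
im=c['color'][:,:,::-1][170:270,170:390]; cv2.imwrite('pics/t8z.png',cv2.resize(im,None,fx=3.6,fy=3.6,interpolation=cv2.INTER_CUBIC))
grab('wrist','w8')
E
```

```text
[ 0.40470643 -0.05333889  0.18145827] [1.39806304e+00 2.81195510e+00 6.72808621e-04] [-0.44364144 -1.87876245 -0.43382438] 0.03259573715878228
```

View pics/t8z.png

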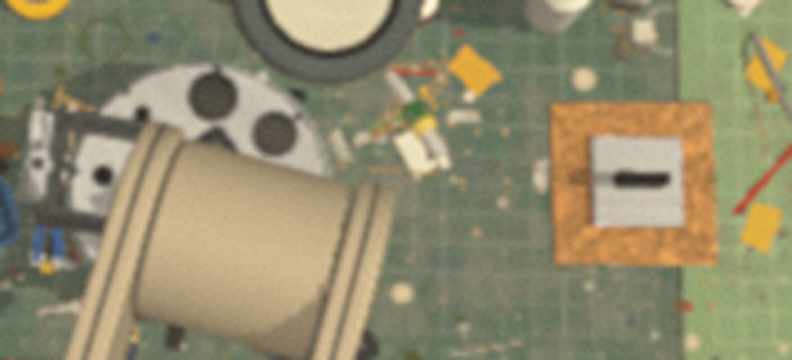

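View pics/w8.png

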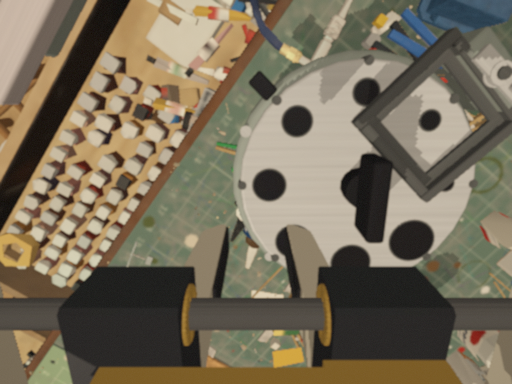

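```bash
python3 - <<'E'
from h import *
c=load('w8'); P=cloud(c); g=c['color'].astype(float).mean(2)
m=(P[...,2]>.117)&(P[...,2]<.131)&(g<70); m[:130]=0; m[255:]=0; m[:,:330]=0; m[:,420:]=0
vs,us=np.nonzero(m); print(m.sum(), np.median(P[m][:,2]))
W=np.array([plane(c,u,v,.124)[:2] for u,v in zip(us,vs)])*1000
print(cv2.minAreaRect(W.astype(np.float32)), W.mean(0))
# disc circle from wrist: rim
hsv=cv2.cvtColor(c['color'],cv2.COLOR_RGB2HSV)
for u,v in [(235,187)]: print(plane(c,u,v,.072))
E
```

```text
1560 0.12309376754362902
((469.3169860839844, 5.062419891357422), (15.050058364868164, 61.86405563354492), 35.99109649658203) [468.51164739   6.34279587]
[ 0.38777561 -0.06226114  0.072     ]
```

Call:
play_rows([
  [[0.3, 0.02, 0.025, 0, 0], [0.3, 0.04, 0.05, 0, 0], [0.3, 0.057, 0.071, 0, 0], [0.3, 0.057, 0.071, -0.02, 0], [0.3, 0.057, 0.071, -0.035, 0], [0.3, 0.057, 0.071, -0.035, 0]],
])

```text
t: 14.25
tool_pos: [0.4598, 0.0142, 0.1435]
orientation: [-1.406, -2.805, 0.003]
force: [0.6, 0.5, -0.0]
opening: 0.0325
```

```bash
python3 - <<'E'
from h import *
c=grab('wrist','w9'); s=sensors.read_state(); print(s['tool_pos'],s['orientation'],s['force'],s['opening'])
E
```

```text
[0.46042938 0.01427466 0.1448113 ] [-1.40739729e+00 -2.80618008e+00  1.99791142e-03] [0.28033982 0.22983721 0.20401022] 0.032714504009419665
```

View pics/w9.png

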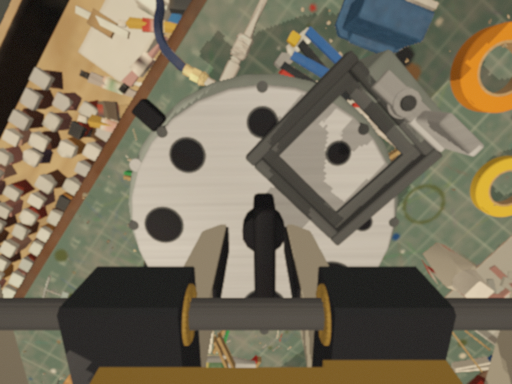

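Call:
play_rows([
  [[0.3, 0.002, 0.002, -0.02, 0], [0.3, 0.002, 0.002, -0.037, 0], [0.3, 0.002, 0.002, -0.037, 0], [0.6, 0.002, 0.002, -0.037, 0], [1, 0.002, 0.002, -0.037, 0], [1, 0.002, 0.002, -0.037, 0], [1, 0.002, 0.002, -0.037, 0]],
], force=20)

```text
t: 15.0
tool_pos: [0.4639, 0.0171, 0.1101]
orientation: [1.405, 2.808, -0.0]
force: [-2.8, -2.1, 7.0]
opening: 0.0139
```

Call:
play_rows([
  [[1, 0.0015, 0.001, 0, -0.13], [1, 0.0031, 0.0018, 0, -0.26], [1, 0.0047, 0.0023, 0, -0.39], [1, 0.0065, 0.0027, 0, -0.525], [1, 0.0082, 0.0028, 0, -0.655], [1, 0.01, 0.0026, 0, -0.785], [1, 0.01, 0.0026, 0, -0.785], [1, 0.01, 0.0026, 0, -0.785]],
])

```text
t: 15.8
tool_pos: [0.4748, 0.02, 0.1101]
orientation: [2.367, 2.061, 0.004]
force: [4.2, -1.8, 5.9]
opening: 0.0138
```

Call:
play_rows([
  [[0.6, 0, 0, 0, 0], [0.4, 0, 0, 0, 0], [0.3, 0, 0, 0, 0], [0.3, 0, 0, 0.02, 0], [0.3, 0, 0, 0.045, 0], [0, -0.002, -0.006, 0.06, 0.14], [-0.5, -0.003, -0.01, 0.06, 0.28], [-0.9, -0.003, -0.0135, 0.06, 0.42]],
])

```text
t: 16.6
tool_pos: [0.4701, 0.0067, 0.1689]
orientation: [1.884, 2.514, 0.0]
force: [-0.4, 0.1, 0.3]
opening: 0.0517
```

Call:
play_rows([
  [[-0.9, 0, 0, 0, 0.14], [-0.9, 0, 0, 0, 0.29], [-0.9, 0, 0, 0, 0.43], [-0.9, 0, 0, 0, 0.58], [-0.9, 0, 0, 0, 0.72], [-0.9, 0, 0, 0, 0.87], [-0.9, 0, 0, 0, 1.02], [-0.9, 0, 0, 0, 1.15]],
])

```text
t: 17.4
tool_pos: [0.4696, 0.0069, 0.168]
orientation: [-0.213, -3.133, -0.0]
force: [0.5, 0.8, 0.8]
opening: 0.0882
```

Call:
play_rows([
  [[-0.9, 0, 0, 0, 0], [-0.9, 0, 0, 0, 0]],
])

```text
t: 17.6
tool_pos: [0.4699, 0.0069, 0.1682]
orientation: [-0.23, -3.132, -0.0]
force: [0.7, 0.7, 0.2]
opening: 0.0885
```

```bash
python3 - <<'E'
from h import *
s=sensors.read_state(); o=s['orientation'];print(s['tool_pos'],o,2*np.degrees(np.arctan2(o[1],o[0]))-90,s['force'],s['opening'])
c=grab('wrist','w10'); print(proj(c,[[.472,.0064,.124]]))
c=grab('side','s10'); im=c['color'][:,:,::-1][120:230,170:290]; cv2.imwrite('pics/s10z.png',cv2.resize(im,None,fx=5,fy=5,interpolation=cv2.INTER_CUBIC))
E
```

```text
[0.4698635  0.00689944 0.1682369 ] [-2.29527272e-01 -3.13223456e+00 -1.72803682e-04] -278.3821820407474 [0.74839208 0.69612433 0.19414639] 0.08853160004251025
[[255.96749548 222.52178725]]
```

View pics/w10.png

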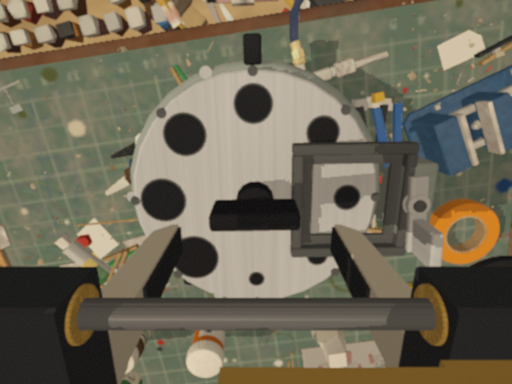

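View pics/s10z.png

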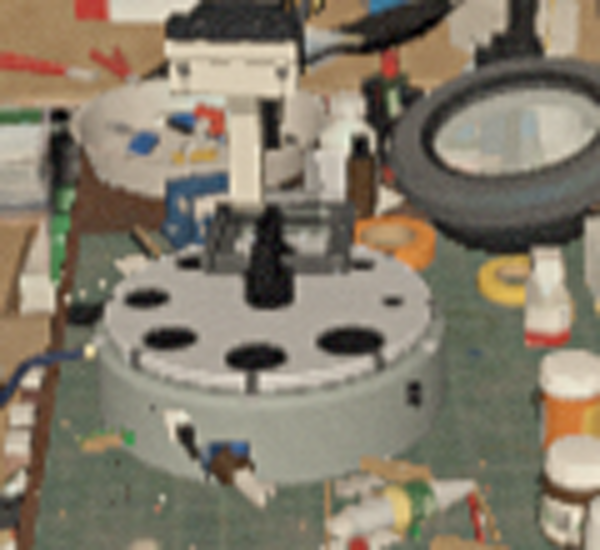

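Call:
play_rows([
  [[-0.9, 0, 0, -0.03, 0], [-0.9, 0, 0, -0.055, 0], [-0.9, 0, 0, -0.06, 0], [-0.6, 0, 0, -0.06, 0], [-0.3, 0, 0, -0.06, 0], [-0.1, 0, 0, -0.06, 0], [-0.1, 0, 0, -0.06, 0]],
], force=30)

```text
t: 18.4
tool_pos: [0.4712, 0.0056, 0.1101]
orientation: [0.224, 3.131, -0.004]
force: [-1.6, -4.8, 2.5]
opening: 0.0638
```

Call:
play_rows([
  [[-0.1, 0, 0.0003, 0, -0.13], [-0.1, 0.0001, 0.0005, 0, -0.26], [-0.1, 0.0002, 0.0008, 0, -0.39], [-0.1, 0.0003, 0.001, 0, -0.52], [-0.1, 0.0005, 0.0012, 0, -0.65], [-0.1, 0.0006, 0.0014, 0, -0.785], [-0.1, 0.0006, 0.0014, 0, -0.785], [-0.1, 0.0006, 0.0014, 0, -0.785]],
])

```text
t: 19.2
tool_pos: [0.4718, 0.0067, 0.1101]
orientation: [1.405, 2.806, -0.002]
force: [0.8, -6.2, 2.4]
opening: 0.0636
```

```bash
python3 - <<'E'
from h import *
s=sensors.read_state(); o=s['orientation'];print(s['tool_pos'],o,2*np.degrees(np.arctan2(o[1],o[0]))-90,s['force'],s['wrist_torque'],s['opening'])
c=grab('wrist','w11')
E
```

```text
[0.47182448 0.00668535 0.11013382] [ 1.40516797e+00  2.80627096e+00 -2.44646637e-03] 36.80352098357338 [ 0.75652693 -6.23914018  2.38383438] [-1.42466922  0.38157078  0.01529066] 0.06363816259094565
```

View pics/w11.png

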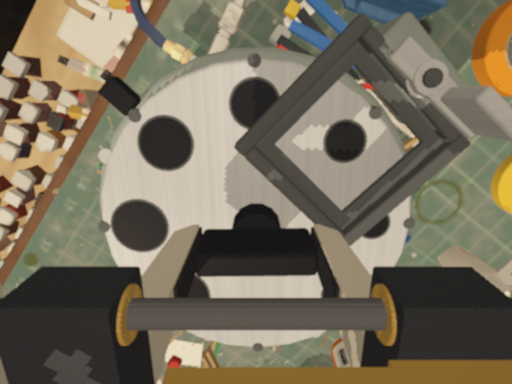

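Call:
play_rows([
  [[-0.5, 0, 0, 0, 0], [-0.5, 0, 0, 0, 0], [-0.5, 0, 0, 0, 0], [-0.5, 0, 0, 0, 0], [-0.5, 0, 0, 0, 0], [-0.5, 0, 0, 0, 0], [-0.5, 0, 0, 0, 0], [-0.5, 0, 0, 0, 0]],
])

```text
t: 20.05
tool_pos: [0.4708, 0.0082, 0.1086]
orientation: [-1.406, -2.809, -0.0]
force: [0.5, 0.6, -0.1]
opening: 0.0699
```

Call:
play_rows([
  [[-0.5, 0, 0, 0, 0], [-0.5, 0, 0, 0, 0], [-0.5, 0, 0, 0, 0], [-0.5, 0, 0, 0, 0], [-0.2, 0, 0, 0, 0], [-0.1, 0, 0, 0, 0], [-0.1, 0, 0, 0, 0], [-0.1, 0, 0, 0, 0]],
])

```text
t: 20.85
tool_pos: [0.4708, 0.0081, 0.1086]
orientation: [-1.406, -2.809, 0.0]
force: [-2.1, -0.5, 0.4]
opening: 0.064
```

Call:
play_rows([
  [[-0.1, 0, 0.0004, 0, -0.12], [-0.1, 0, 0.0008, 0, -0.24], [-0.1, 0, 0.0012, 0, -0.36], [-0.1, 0, 0.0015, 0, -0.48], [-0.1, 0, 0.0015, 0, -0.59], [-0.1, 0, 0.0015, 0, -0.67], [-0.1, 0, 0.0015, 0, -0.67], [-0.1, 0, 0.0015, 0, -0.67]],
])

```text
t: 21.65
tool_pos: [0.4728, 0.0089, 0.1087]
orientation: [2.249, 2.188, 0.003]
force: [14.9, -5.0, -10.9]
opening: 0.0638
```

```bash
python3 - <<'E'
from h import *
s=sensors.read_state(); o=s['orientation'];print(s['tool_pos'],o,2*np.degrees(np.arctan2(o[1],o[0]))-90,s['force'],s['wrist_torque'],s['opening'])
E
```

```text
[0.47283019 0.00885844 0.10869246] [2.24929281 2.18763083 0.00345616] -1.5924294455578547 [ 14.92666507  -4.97899845 -10.86061308] [-0.66613273 -1.04629375 -0.20716531] 0.06379263670484318
```

Call:
play_rows([
  [[-0.4, 0, 0, 0, 0], [-0.5, 0, 0, 0, 0], [-0.6, 0, 0, 0, 0], [-0.7, 0, 0, 0, 0], [-0.7, 0, 0, 0, 0], [-0.7, 0, 0, 0, 0], [-0.7, 0, 0, 0.01, 0], [-0.7, 0, 0, 0.03, 0]],
])

```text
t: 22.45
tool_pos: [0.4695, 0.0098, 0.1379]
orientation: [-2.249, -2.189, 0.003]
force: [0.6, -0.3, 1.6]
opening: 0.0792
```

Call:
play_rows([
  [[-0.7, 0, 0, 0.03, 0], [-0.7, -0.005, 0, 0.05, 0.1], [-0.7, -0.02, 0, 0.06, 0.2], [-0.7, -0.04, -0.01, 0.08, 0.3], [-0.7, -0.06, -0.02, 0.1, 0.3], [-0.7, -0.08, -0.03, 0.1, 0.3], [-0.7, -0.1, -0.04, 0.1, 0.3], [-0.7, -0.1, -0.04, 0.1, 0.3]],
])

```text
t: 23.25
tool_pos: [0.3699, -0.0311, 0.2398]
orientation: [1.899, 2.5, 0.001]
force: [0.4, 0.5, 0.7]
opening: 0.079
```

Call:
play_rows([
  [[-0.7, 0, -0.04, 0, 0], [-0.7, 0, -0.08, 0, 0], [-0.7, 0, -0.12, 0, 0], [-0.7, 0, -0.16, 0, 0], [-0.7, 0, -0.2, 0, 0], [-0.7, -0.03, -0.24, 0.02, 0], [-0.7, -0.06, -0.28, 0.04, 0], [-0.7, -0.06, -0.28, 0.04, 0]],
])

```text
t: 24.05
tool_pos: [0.3094, -0.3143, 0.2813]
orientation: [1.902, 2.496, -0.003]
force: [0.1, 0.5, 0.0]
opening: 0.0788
```

```bash
python3 - <<'E'
from h import *
s=sensors.read_state(); print(s['t'],s['tool_pos'],s['force'])
c=grab('top','t12'); im=c['color'][:,:,::-1][130:280,130:390]; cv2.imwrite('pics/t12z.png',cv2.resize(im,None,fx=3.05,fy=3.05,interpolation=cv2.INTER_CUBIC))
grab('side','s12')
P=cloud(c); X,Y,Z=P[...,0],P[...,1],P[...,2]
def rect(m,z,n):
    vs,us=np.nonzero(m); W=np.array([plane(c,u,v,z)[:2] for u,v in zip(us,vs)])*1000; print(n,m.sum(),cv2.minAreaRect(W.astype(np.float32)))
rect((Z>.115)&(Z<.135)&(abs(X-.47)<.045)&(abs(Y-.0065)<.04),.124,'knob')
rect((Z>.105)&(Z<.135)&(abs(X-.51)<.05)&(abs(Y-.135)<.04),.121,'fin')
g=c['color'].astype(float).mean(2); hsv=cv2.cvtColor(c['color'],cv2.COLOR_RGB2HSV)
rect((hsv[...,1]<60)&(abs(X-.492)<.06)&(abs(Y+.364)<.06)&(Z<.02),.012,'plate')
E
```

```text
24.05 [ 0.3094187  -0.31428406  0.28125075] [0.10027611 0.46418439 0.02888726]
knob 111 ((470.6311340332031, 6.509003162384033), (13.914064407348633, 62.82003402709961), 82.51303100585938)
fin 44 ((512.393798828125, 131.5736846923828), (31.51007080078125, 8.526251792907715), 2.8421213626861572)
plate 526 ((492.4862060546875, -364.7618713378906), (73.88824462890625, 74.74920654296875), 1.3136990070343018)
```

View pics/t12z.png

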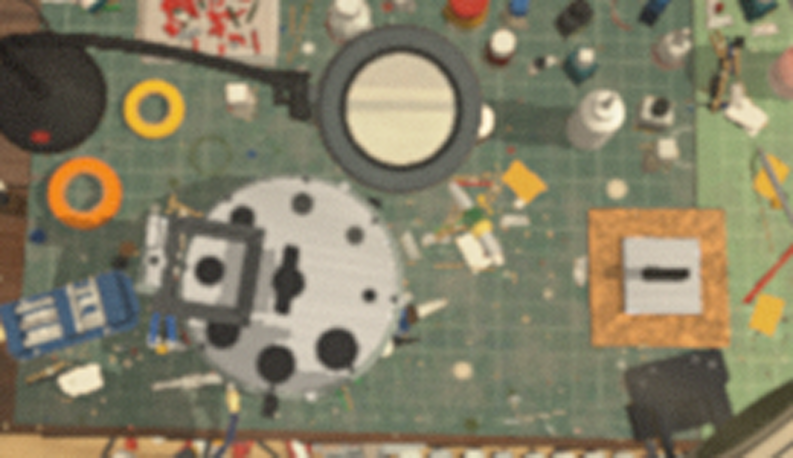

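View pics/s12.png

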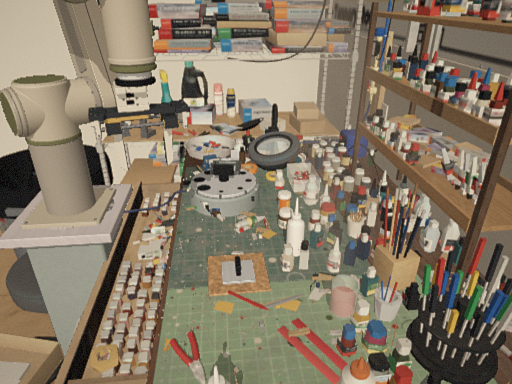

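```bash
python3 -c "
from plant import robot
print(robot.close_job())"
```

```text
the job is handed in; nothing more can be done
None
```

The job is done in the order asked and handed in at about 24 s, well inside the 72 s limit.

- **Tab:** I gripped the fin and swung it clockwise by about 1.48 rad. The top camera read 1.39 rad or more afterwards, and the plate is free from about 1.2.
- **Cover plate:** I lifted it straight out, carried it on the robot's side of the lamp and set it down with about 7 N. In the last picture it lies flat, about 2–3 mm from the pad's centre.
- **Aperture disc:** It started at the second hole. I turned it one click at a time and released it at the fourth hole for about 1 s. I let go just short of the fifth hole, and the detent pulled it in.
- **Disc check:** The knob bar lies at -7.5°, against -7.7° expected for the fifth hole. The smallest hole is directly opposite the frame, as it should be.
- **Bystanders:** The paint jar, tub, squeeze bottle and tape roll look unmoved in the pictures before and after.

**Disagreements:** The top and wrist cameras differed by about 2–3 mm in x. I went by the wrist camera for the fin, the plate's grip and the pad. The highest force I saw in the readings was about 19 N, during the last click.

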